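Shim the rocking gauge stand

TASK

The dial gauge stand rocks because its front right foot, as seen from the robot, is too short. With the fingertips push the wooden wedge along the bench, thin end first, under that foot until the foot stands on the wedge's flat and the stand is level, without picking the wedge up or shoving the stand along the bench. Then press lightly down with a fingertip on the stand's back left corner to check that it no longer rocks, and leave everything else where it is.

Things in the scene. Friction and masses are not known exactly. Their poses are not given: they have to be found in the camera images.
- stand: Dial gauge stand of dark steel, loose, 2.2 kg: a plate 152 (x) x 132 (y) x 14 mm on four ball feet of 18 mm diameter at x = +-65, y = +-55 mm. Origin: under the middle of the plate, on the bench plane (plate top at z = 50 mm). Its own -x is its front, facing the robot to within 20 degrees, +y its left. Level means that its z axis is vertical. It must not be shoved along the bench.
- short_foot (a point): Lowest point of the stand's front right foot (-x, -y), a ball of 18 mm diameter, 12 mm shorter than the others and 11 mm inside the plate's front and right edges. The stand leans onto it by 0.14 rad at first, about the line through the front left and back right feet, the back left foot in the air. About 5 N rest on it. On the wedge's flat it is 12 mm above the bench.
- far_corner (a point): Point on the upper face of the stand's plate at its back left corner (+x, +y), 18 mm inside the edges, over the inner side of that foot: where to press. 50 mm above the bench when the stand is level. Nothing stands on the plate within 50 mm of it.
- column_top (a point): Top of the stand's round column, 20 mm thick, at the plate's back right, 200 mm above the bench. It carries a level arm, 168 mm up, and a round dial (46 mm diameter, 138 mm up) over a small round measuring table at x = -42, y = +8 mm in the stand's frame. Keep clear of it.
- wedge: Plain wooden levelling wedge, loose, about 90 g, lying flat to the right of the short foot; 116 mm long (its y), 56 mm wide (x). Origin: middle of the underside. The nose, 2 mm thick, at y = +58 mm points roughly at the short foot, its tip 30 to 70 mm short of it; the ramp rises to 12 mm at y = -2 mm; then a flat 12 mm high to y = -42 mm; then a raised heel 28 mm high, to y = -58 mm.
- wedge_flat (a point): Centre of the wedge's flat (40 mm long, 56 mm wide, 12 mm above the bench), 36 mm ahead of the heel's back face. The foot belongs here; from 20 mm nearer the nose to 10 mm nearer the heel it stands on the flat and does not yet touch the heel.
- wedge_heel (a point): Centre of the upright back face of the wedge's heel (face 56 mm wide, 28 mm high), 14 mm above the bench: where to push. The wedge's +y axis points from here to the nose. Friction is moderate: a few newtons drive the wedge under the foot, and the wedge stays there when let go.
- screw_jar: Bystander: glass jar with a red lid, 62 mm diameter, 86 mm tall, left of the stand; origin under its centre. Leave alone.
- oil_bottle: Bystander: small dropper bottle, 33 mm diameter, 102 mm tall, right of the stand; origin under its centre. Leave alone.
- tape_measure: Bystander: tape measure, 34 x 88 x 62 mm, right of the stand; origin under its centre. Leave alone.
- wood_block: Bystander: wooden offcut, 40 x 120 x 32 mm, left; origin under its centre. Leave alone.
- black_tape: Bystander: black roll of tape, 68 mm diameter, 19 mm high, to the right; origin under its centre. Leave alone.
- sanding_block: Bystander: sanding block, 63 x 101 x 32 mm, to the left; origin under its centre. Leave alone.
- bolt: Bystander: hex bolt standing on its head, 21 mm wide, 67 mm tall, behind the stand to the right; origin under its centre. Leave alone.
Things that resemble listed ones, but are neither listed nor needed, are in the scene too. What is shaped like the wedge but black, purple or red is not meant.

How it is judged (in metres and radians):
On the way, in this order (a step that is already met when the one before it is completed fails the run):
1. the wedge is pushed in: the short foot stands on its flat and the stand is level (y of short_foot in the frame of wedge between -0.04 and 0.002 m and x of short_foot in the frame of wedge between -0.024 and 0.024 m and angle between stand's own z axis and vertical below 0.025 rad and contact force between wedge and stand above 0.5 N), for 0.2 s.
2. the back left corner of the stand is pressed with a fingertip while the stand stays level (contact force between the fingers and stand above 1.5 N and x of the grasp point in the frame of stand above 0.02 m and y of the grasp point in the frame of stand above 0.015 m and angle between stand's own z axis and vertical below 0.025 rad), for 0.05 s.
At the end, for the whole second after the job is handed in: The short foot rests on the wedge's flat (within 24 mm of its middle line, from 2 mm before to 38 mm behind the flat's front edge), loading the wedge; the stand is level to 0.025 rad, at rest and within 25 mm of where it stood; the wedge lies flat on the bench (all of step 1 and linear speed of each of stand, wedge below 0.01 m/s and distance of stand from where it was at the start of the episode below 0.025 m and angle between wedge's own z axis and vertical below 0.05 rad); the robot touches nothing.
It fails at once if the wedge is lifted off the bench or tipped up (height (world z) of wedge above 0.012 m or angle between wedge's own z axis and vertical above 0.2 rad).
It fails at once if the stand is lifted, tipped or shoved more than 35 mm (distance of stand from where it was at the start of the episode above 0.035 m or angle between stand's own z axis and vertical above 0.25 rad).
It fails at once if the stand is pressed hard (over 45 N) (contact force between the fingers and stand above 45 N).
It fails at once if a bystander is shifted by more than 25 mm (distance of any of screw_jar, oil_bottle, tape_measure, wood_block, black_tape, sanding_block, bolt from where it was at the start of the episode above 0.025 m).
It also fails if it takes over 51 s, if anything falls off the work surface, if the arm or the gripper's body presses on something with over 40 N, if the wrist force passes 120 N, or if a joint passes its speed limit or range.

ROBOT

A 7-joint arm with a two-finger parallel gripper is mounted at the origin on a cart in front of the work surface, level with it; the furniture and walls round the work are solid. World frame = base frame: x ahead of the robot, y to its left, z up, the work surface at z = 0. Lengths are in m, angles in degrees, forces in N, time in s.
With the tool pointing down it reaches from about 0.375 to 0.925 m from the base axis. Payload 3.1 kg.
Tool frame: the origin (TCP) lies at the very end of the fingers, on their centre line; the grasp point (between the pads) lies 19 mm behind it (manip.tcp_to_grasp is the distance from the TCP to the grasp point, in m); y points along the fingers, x is the direction in which the jaws open and shut, and the axes are right-handed (so a half turn about y gives the same grasp; the last joint's range is limited). The gripper opens to 85 mm and grips with 20 to 120 N. Pads are 22 mm wide; open, the fingers measure 114 mm over their backs; the gripper's body (76 mm by 85 mm) begins 54 mm behind the grasp point. The pads swing forward as they close: fully open they stand 13 mm farther back than shut.
Start: joints at [-76.192, 21.939, 2.515, 91.553, -1.026, 66.532, -2.859], TCP at [0.216, 0.613, 0.231] pointing down, gripper open.
Joint ranges: [-149.38, 149.38], [-23.57, 123.04], [-84.95, 90], [0, 143.3], [-89.99, 269.99], [3.08, 112.72], [-163.45, 163.45]. Speed limits (degrees/s): [159.86, 159.86, 180, 180, 180, 180, 180].

INTERFACE

Orientations are given as [roll, pitch, yaw] about the fixed x, y, z axes, in that order (R = Rz(yaw) Ry(pitch) Rx(roll)).
In Python, from plant import manip, command_gripper, kinematics, vision gives the robot as it stands. Calls block until the motion is done:
- manip.move_to(position, orientation): joint-space move of the TCP to a pose.
- manip.move_linear(position, orientation=None, velocity=0.15): straight line of the TCP; orientation=None keeps the orientation; velocity is the mean speed in m/s.
- manip.move_j(angles): joint-space move.
- command_gripper(opening, force=None): opening from 0.0 (shut) to 1.0 (fully open); force is the grip in N (None keeps the last); returns when the fingers have stopped.
- manip.wait(seconds).
- kinematics.solve_ik(position, orientation): joint angles nearest the present ones, or None.
- vision.grab_frame(name): name is "scene" or "top"; returns (picture, depth): 400x640x3 uint8, red, green, blue; 400x640 float32, m along the optical axis (not along the pixel's ray), 0 where there is no reading.
- vision.calibration(name): a dict with "intrinsics" (3x3 intrinsics, pixels), "R" (3x3) and "t" (3): a world point X has camera coordinates R X + t. Camera axes: x right, y down, z forward; pixel columns grow to the right and rows downward; lengths in m; the calibration is good to about 2 mm. A picture is of the moment at which its call begins. calibration takes no time and is no camera call.
A pose or a line that the arm cannot do raises manip.Unreachable and nothing moves.
- manip.hand_in(): hands the job in, once; it reports no verdict.
Readings, each from a call of its own:
- manip.current_time(): time.
- manip.current_joint_pos(): joint angles.
- manip.current_joint_vel(): joint speeds.
- manip.current_joint_torque(): joint torques, N m.
- manip.current_ee_pos(): TCP position.
- manip.current_tool_rot(): TCP orientation.
- manip.current_wrist_force(): force on the tool from outside, world axes, zero at the start.
- manip.current_torque(): the same for the moment, N m.
- manip.current_finger_gap(): opening from 0.0 (shut) to 1.0 (fully open).
Only numpy, scipy, OpenCV 4.12 (cv2) and the standard library are available. Lean on these libraries where they do the work, as an engineer would, in place of code of your own. Each camera call takes 0.05 s, during which the arm holds its last target. There are 200 camera calls.

## Working session

There is one attempt and no reset: what is moved stays moved. The work goes in short steps, each a Python script; the robot and the scene stay as the last script left them, time stands still between calls to the robot, and variables do not carry over. Pictures are saved under pics/ and viewed, about 8 in all and at most 12, crops included, and the job is handed in when it is done.

```bash
mkdir -p pics; ls
cat > h.py <<'E'
import numpy as np, cv2
from plant import manip, command_gripper, kinematics, vision
def grab(name,tag):
    p,d=vision.grab_frame(name); cv2.imwrite(f'pics/{tag}.png',p[:,:,::-1]); np.save(f'pics/{tag}.npy',d); return p,d
def world(name,d):
    c=vision.calibration(name); K=np.array(c['intrinsics']);R=np.array(c['R']);t=np.array(c['t'])
    v,u=np.mgrid[:d.shape[0],:d.shape[1]]
    C=np.stack([(u-K[0,2])/K[0,0]*d,(v-K[1,2])/K[1,1]*d,d],-1)
    return (C-t)@R
E
python3 - <<'E'
from h import *
for n in('top','scene'):
    p,d=grab(n,n+'0'); W=world(n,d); print(n,manip.current_time(),W[200,320])
a=cv2.imread('pics/top0.png');cv2.imwrite('pics/top0b.png',cv2.resize(a,(800,500)))
E
```

```text
pics
top 0.05 [ 0.56715145  0.0091821  -0.000773  ]
scene 0.1 [0.70068978 0.20277341 0.00445775]
```

View pics/top0.png

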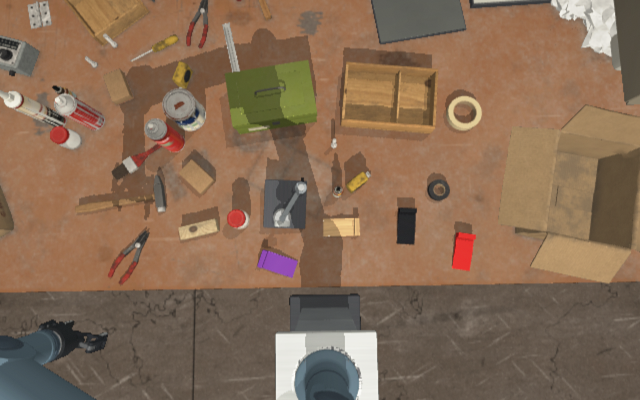

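View pics/scene0.png

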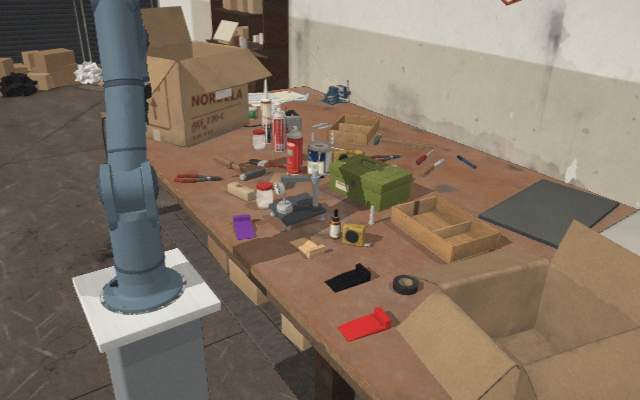

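The top view shows the stand at about (285,203). The pale wedge is at (341,227) with its heel at the right, near (358,227). The oil bottle is at (337,192) and the tape measure at (359,180).

Run:
```python
from h import *
d=np.load('pics/top0.npy');W=world('top',d);p=cv2.imread('pics/top0.png')
np.set_printoptions(precision=0,suppress=True,linewidth=250)
print('px',W[227,341]-W[227,340])
s=W[214:242,318:364]
print('z');print((s[::2,:,2]*1000).round().astype(int))
def rect(m,off):
    P=W[off[0]:off[1],off[2]:off[3]][m]
    r=cv2.minAreaRect((P[:,:2]*1000).astype(np.float32)); print(r, cv2.boxPoints(r).round(1).tolist(), P[:,2].min(),P[:,2].max(),len(P))
# wedge
hsv=cv2.cvtColor(p,cv2.COLOR_BGR2HSV)
print('hsv',hsv[227,326:362:3].tolist(), hsv[232,312:324:2].tolist())
o=(214,242,318,364); w=W[214:242,318:364]
m=(w[...,2]>0.004);rect(m,o)
m=(w[...,2]>0.02);rect(m,o)
# stand plate
o=(170,235,255,315); w=W[170:235,255:315]
print((w[::3,::2,2]*1000).round().astype(int))
m=(w[...,2]>0.02)&(w[...,2]<.068);rect(m,o)
# vertical profile of neighbours
for n,(v,u) in dict(oil=(192,337),tape=(180,359),jar=(219,237),bt=(189,438),bolt=(144,334)).items(): print(n,W[v,u]*1000)
big=cv2.resize(p[165:245,250:370],(800,533),interpolation=cv2.INTER_CUBIC);cv2.imwrite('pics/c1.png',big)
```

```text
px [ 0. -0. -0.]
z
[[-4 -1  1  1  1  3 -2 -2  0 -4  3 -3  2  4  1  0  0 -4  3  2  6  2  4 -3 -1  5 -1  1 -3 -1 -1 -3  4 -1 -1  5  0  0 -2  2 -1 -2  0 -1 -4  0]
 [-1 -2 -1 -2  1 -2  5  3 -2  3 -1  1 -2  1 -1  3  3  1  4 -2  0 -2  2  1  2  0  0 -1  0 -3 -1 -5  1 -1  3 -2  0 -2 -2 -2  1 -4  1 -5  3 -3]
 [ 1  0  2 -5  0  1 -1  1 -1 -3  4  5 10 11 10  8 14 12  9 15  9 14 12 13 18 14 10 12 15 11 14  7 13 12 13 11 29 30 26 26 27 27  2  3  2  3]
 [ 0  0 -1 -1  4  0  5  7  5  5  9  3  4  3  8  7 10 10  9 11 12  9 10 17  9 14 12 13 11 11 14 15 20  8 10 15 30 31 26 26 25 30 -5 -1  1 -3]
 [-4  2 -4  1 -1  5  3  2  4  4  4  6  8  7 11 11 10 12  7  7 11 12 10 14 13 11 18 14 14 13 13 15 13 11  8 13 23 28 31 25 27 28 -1 10  0 -2]
 [ 2 -1 -3 -1  0  3  2  3  8  7  5 12  6 10 10  8 11 11 14 13 16 10  8  9 10 14 11 10  9  8 15 14 12 13 13 12 20 27 27 28 29 26  4 -1 -3 -5]
 [-1  0 -1 -1 -4  1  4  4  4  5  8 11  7  6 11  6 10 10 13 12 11 16  9 10 12 16 13 17 13 13 17  6 18  9 15  9 18 30 24 22 26 31  1 -4  1 -1]
 [-2 -4 -4  2 -4  5  1  2  5  6 -1  3 -2 10  7  9  8  8  7 15  9 14  9 10 10 12 16 11 16 10 14
[... 4828 characters left out ...]
   -5]
 [  -2   -2   -4   -2    0    1   -1    1    3    1   -3   -1    1    0    4   -6    0   -4   -1   -1   -4    3   -2   -5   -1   -2   -2    0    4   -2]
 [   4   -3   -1   -4   -5    1   -2    3   -2   -3    0   -4    1    5    0    2    8    2   -8    0   -5   -5    0    0    1    3    2   -2    0    5]]
((553.455810546875, 120.53294372558594), (132.05471801757812, 151.43118286132812), 87.35623931884766) [[474.79998779296875, 58.099998474121094], [626.0, 51.099998474121094], [632.0999755859375, 183.0], [480.8999938964844, 190.0]] 0.02872995798214601 0.06798482759983832 1590
oil [583. -44.  72.]
tape [ 621. -114.   68.]
jar [504. 262.  86.]
bt [ 597. -377.    4.]
bolt [745. -39.  33.]
```

View pics/c1.png

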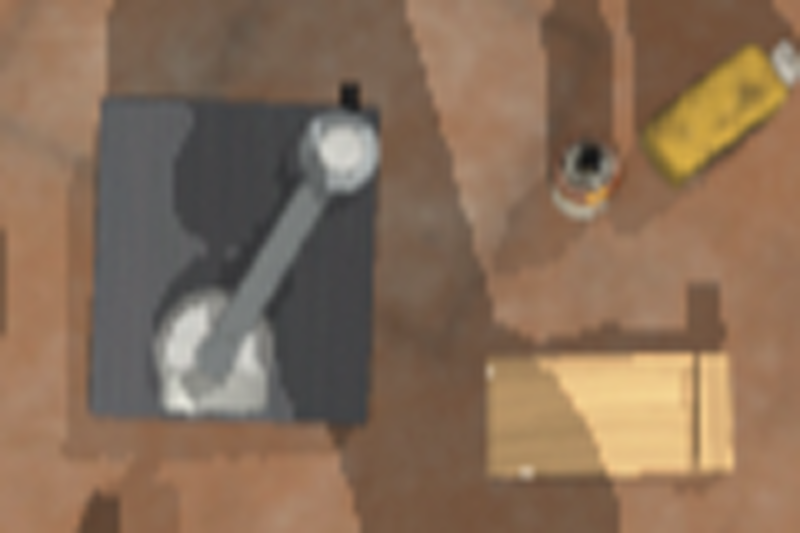

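The crop matches the given sizes. The wedge lies nearly along world y, with its nose near pixel 323 and heel near 360. I'll clean up the flying depth pixels and compute the poses.

```bash
cat >> h.py <<'E'
def wedge_stand(tag,wb=(208,245,308,370)):
    d=np.load(f'pics/{tag}.npy');W=world('top',d);p=cv2.imread(f'pics/{tag}.png')
    hsv=cv2.cvtColor(p,cv2.COLOR_BGR2HSV).astype(int)
    a,b,c,e=wb; w=W[a:b,c:e]; h=hsv[a:b,c:e]
    m=(h[...,0]>=15)&(h[...,0]<=22)&(h[...,2]>150)&(w[...,2]<.05)&(w[...,2]>-.01)
    m=cv2.morphologyEx(m.astype(np.uint8),cv2.MORPH_OPEN,np.ones((3,3)))>0
    P=w[m]*1000; r=cv2.minAreaRect(P[:,:2].astype(np.float32)); print('wedge',r,len(P))
    hm=m&(w[...,2]>.021); H=w[hm]*1000; print('heel mean',H.mean(0),len(H),cv2.minAreaRect(H[:,:2].astype(np.float32)))
    w=W[170:240,250:320]; m=(w[...,2]>.028)&(w[...,2]<.068)
    m=cv2.morphologyEx(m.astype(np.uint8),cv2.MORPH_OPEN,np.ones((3,3)))>0
    P=w[m]*1000; r=cv2.minAreaRect(P[:,:2].astype(np.float32)); print('stand',r,cv2.boxPoints(r).round(1).tolist())
    q=P[P[:,2]<62]; A=np.c_[q[:,:2],np.ones(len(q))]
    for _ in range(5):
        s=np.linalg.lstsq(A,q[:,2],rcond=None)[0]; k=abs(A@s-q[:,2])<6; A,q=A[k],q[k]
    print('plane tilt',np.hypot(*s[:2]),s)
E
python3 - <<'E'
from h import *
wedge_stand('top0')
print(manip.current_tool_rot(),manip.current_ee_pos(),manip.current_wrist_force(),manip.tcp_to_grasp)
for yaw in (0,180,90,-90):
    for P in([.475,-.13,.01],[.475,.03,.01],[.618,.171,.06]):
        print(yaw,P,kinematics.solve_ik(P,[180,0,yaw]))
E
```

```text
wedge ((477.6991882324219, -57.31760787963867), (116.48140716552734, 57.90473937988281), 89.19244384765625) 647
heel mean [ 481.00367534 -106.3511437    27.96178138] 85 ((479.21270751953125, -105.58260345458984), (16.142635345458984, 50.89383316040039), 88.87687683105469)
stand ((554.1450805664062, 122.04478454589844), (131.52432250976562, 150.88467407226562), 88.6988754272461) [[477.20001220703125, 58.0], [628.0999755859375, 54.599998474121094], [631.0999755859375, 186.10000610351562], [480.20001220703125, 189.5]]
plane tilt 0.1377041281143818 [  0.09550657   0.09920143 -15.88830219]
[-90.00640255   0.136097    70.5926705 ] [0.21573912 0.61224305 0.23000902] [-0.59545971 -0.00307903  0.45315961] 0.0187
0 [0.475, -0.13, 0.01] [-57.02722267  74.13260676  32.21479973 109.15485475  38.57002587
  69.17386484 -66.70551357]
0 [0.475, 0.03, 0.01] [-65.09527007  73.25682793  29.07224597  98.70631236  29.86326394
  83.80011013 -61.16847008]
0 [0.618, 0.171, 0.06] [-60.55031315  77.9460815   32.7800519   69.61635204  31.42341423
 100.97641941 -45.31648646]
180 [0.475, -0.13, 0.01] [  38.12605308   69.02863593    2.52548719   88.2686299   -53.77797383
  105.82593367 -106.67983528]
180 [0.475, 0.03, 0.01] [ 14.17005138  67.44357177  14.99134173 102.62854409 -72.06535061
 106.48845408 -95.56692827]
180 [0.618, 0.171, 0.06] [   8.151584     62.73451552    2.52976478   94.31462133  -82.26979616
   95.66985813 -112.4071141 ]
90 [0.475, -0.13, 0.01] [ 50.14164542  74.53021813 -12.58750419 138.3975597  227.16935525
 103.88838904 -58.08032346]
90 [0.475, 0.03, 0.01] [ -57.04421578   86.53323938   13.22884428  142.45427667  122.14378229
  107.09728402 -137.95785018]
90 [0.618, 0.171, 0.06] [ -62.25470369   63.94747924   22.07294865  131.84068185  131.59484139
   83.68792058 -113.25043182]
-90 [0.475, -0.13, 0.01] None
-90 [0.475, 0.03, 0.01] None
-90 [0.618, 0.171, 0.06] None
```

Run:
```python
from h import *
for yaw in (0,180):
    for P in([.477,-.155,.35],[.477,-.155,.008],[.49,.03,.008],[.618,.171,.06]):
        j=kinematics.solve_ik(P,[-90,0,yaw]); print(yaw,P,None if j is None else np.round(j))
manip.move_linear([.216,.612,.36],velocity=.25)
command_gripper(0.22)
j=[kinematics.solve_ik([.477,-.155,.35],[-90,0,y]) for y in(0,180)]
c=np.array(manip.current_joint_pos())
y=min((abs(np.array(q)-c).max(),y) for q,y in zip(j,(0,180)) if q is not None)[1]
print('yaw',y); O=[-90,0,y]
manip.move_to([.477,-.155,.35],O)
manip.move_linear([.477,-.155,.05],velocity=.25)
manip.move_linear([.477,-.155,.008],velocity=.06)
print(manip.current_time(),manip.current_ee_pos(),manip.current_tool_rot(),manip.current_wrist_force(),manip.current_finger_gap())
grab('scene','s1'); p=cv2.imread('pics/s1.png'); cv2.imwrite('pics/s1c.png',cv2.resize(p[160:290,210:410],(800,520),interpolation=cv2.INTER_CUBIC))
```

```text
0 [0.477, -0.155, 0.35] [-62.  -6.  72. 105.   6.  77.   9.]
0 [0.477, -0.155, 0.008] [-33.  39.  56. 122. -48.  45.  54.]
0 [0.49, 0.03, 0.008] [-35.  27.  31. 122. -24.  36.  12.]
0 [0.618, 0.171, 0.06] [-45.  36.  34. 101. -25.  51.   0.]
180 [0.477, -0.155, 0.35] None
180 [0.477, -0.155, 0.008] [ -45.   65.   78.  122.  -74.   67. -109.]
180 [0.49, 0.03, 0.008] [ -67.   64.   78.  123.  -73.   67. -130.]
180 [0.618, 0.171, 0.06] [-19.  32.   0.  99.  -0.  49. 161.]
yaw 0
6.4583 [ 0.47711288 -0.15528644  0.00804794] [-9.00143294e+01 -9.54257538e-03 -1.65732404e-02] [ 0.72418134  0.30881862 -0.02654629] 0.21895493975032262
```

View pics/s1c.png

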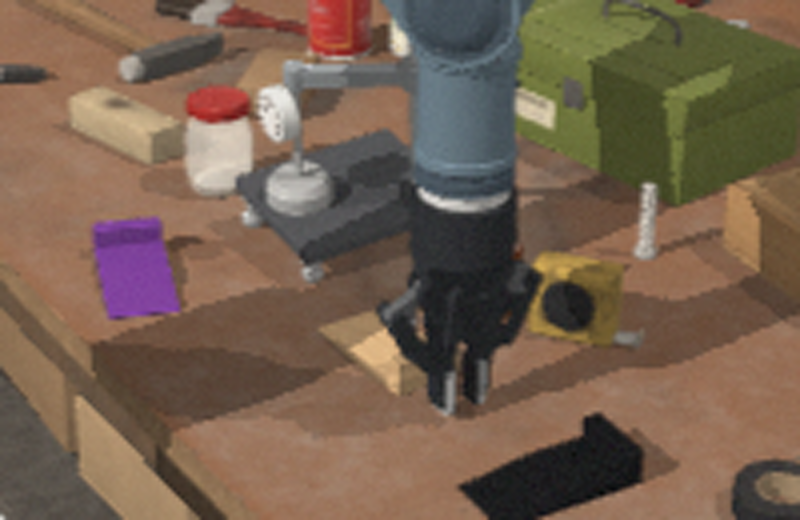

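The fingers are behind the heel of the right wedge, at about (455,380) in the crop, and clear of everything else. Next I push in steps, watching the force.

Run:
```python
from h import *
manip.move_linear([.477,-.130,.008],velocity=.05)
manip.move_linear([.477,-.120,.008],velocity=.03)
print(manip.current_wrist_force())
x0,y0=.477,-.120
for y in (-.06,-.03,-.01,.005):
    manip.move_linear([x0+.0155*(y-y0)/.145,y,.008],velocity=.04)
    print(manip.current_time(),manip.current_ee_pos().round(4),manip.current_wrist_force().round(2))
grab('top','t2'); wedge_stand('t2',(205,245,270,350))
p=cv2.imread('pics/t2.png');cv2.imwrite('pics/t2c.png',cv2.resize(p[165:245,250:370],(800,533),interpolation=cv2.INTER_CUBIC))
```

```text
[0.55191736 0.28152648 0.10624767]
9.3 [ 0.4832 -0.06    0.0079] [ 0.05  0.33 -0.39]
10.2083 [ 0.4868 -0.0329  0.0082] [-1.21 -6.19 -0.14]
10.8583 [ 0.4887 -0.0111  0.008 ] [ 0.17 -4.82 -0.03]
11.3833 [0.4904 0.0058 0.008 ] [ 0.07 -1.65 -0.85]
wedge ((472.48016357421875, 112.4903335571289), (36.406829833984375, 16.31879997253418), 89.16951751708984) 66
heel mean [nan nan nan] 0 ((0.0, 0.0), (0.0, 0.0), 0.0)
stand ((559.2726440429688, 127.49153137207031), (132.03135681152344, 152.13002014160156), 85.27495574951172) [[478.0, 68.0], [629.5999755859375, 55.400001525878906], [640.5, 187.0], [488.8999938964844, 199.5]]
plane tilt 0.006389356338227984 [4.06542555e-03 4.92911651e-03 4.65576176e+01]h.py:17: RuntimeWarning: Mean of empty slice.
  hm=m&(w[...,2]>.021); H=w[hm]*1000; print('heel mean',H.mean(0),len(H),cv2.minAreaRect(H[:,:2].astype(np.float32)))
  ret = um.true_divide(
```

View pics/t2c.png

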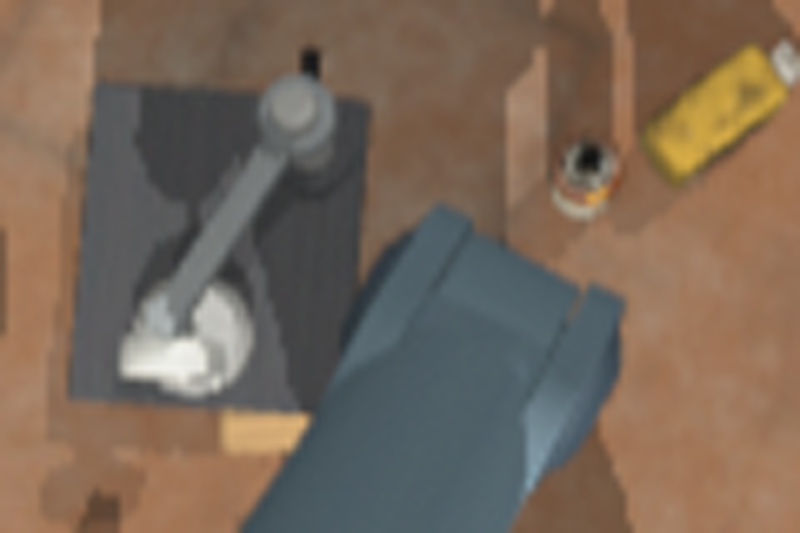

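The stand is level (tilt 0.006) and the nose shows under the front edge at (220–305, 430). By my estimate the foot is at the very front of the flat, with wedge y about +4 mm. I'll push about 21 mm more, then back off and look.

Run:
```python
from h import *
for y in (.015,.026):
    manip.move_linear([.4905,y,.008],velocity=.03)
    print(manip.current_time(),manip.current_ee_pos().round(4),manip.current_wrist_force().round(2))
manip.wait(.3)
manip.move_linear([.4905,-.03,.008],velocity=.08)
manip.move_linear([.4905,-.06,.30],velocity=.25)
manip.move_to([.50,-.25,.30],[-90,0,0])
grab('top','t3'); wedge_stand('t3',(205,245,270,350)); print(manip.current_time())
p=cv2.imread('pics/t3.png');cv2.imwrite('pics/t3c.png',cv2.resize(p[165:245,250:370],(800,533),interpolation=cv2.INTER_CUBIC))
```

```text
11.9167 [0.4905 0.0163 0.008 ] [-0.07 -1.32  0.63]
12.4333 [0.4903 0.0235 0.008 ] [ 0.71 -5.17 -0.02]
wedge ((491.0574951171875, 91.17958068847656), (111.08048248291016, 54.31884002685547), 89.2425765991211) 294
heel mean [493.97431849  41.36611862  27.6512722 ] 72 ((492.7908020019531, 41.9737548828125), (12.909390449523926, 47.98185729980469), 89.55406951904297)
stand ((559.3172607421875, 127.57028198242188), (132.58163452148438, 152.4687957763672), 85.24324035644531) [[477.79998779296875, 67.80000305175781], [629.7999877929688, 55.20000076293945], [640.7999877929688, 187.3000030517578], [488.79998779296875, 200.0]]
plane tilt 0.002654856218301312 [ 2.61112490e-03 -4.79883617e-04  4.80605187e+01]
15.95
```

View pics/t3c.png

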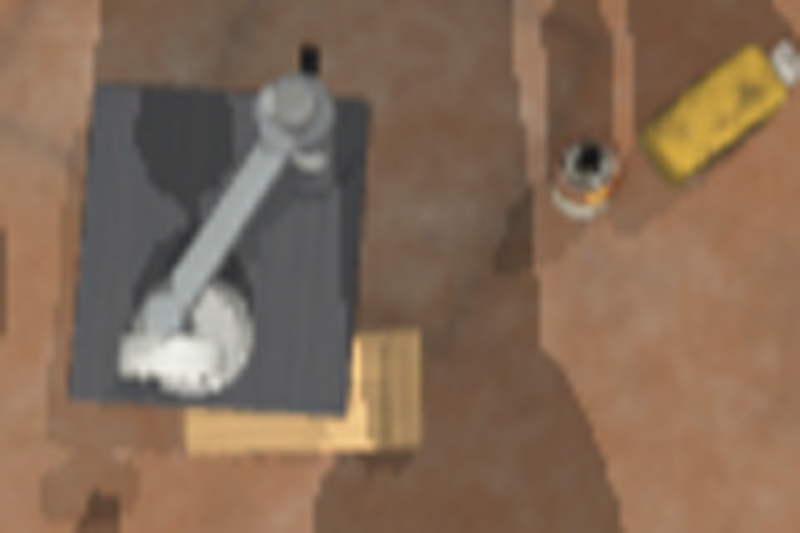

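The wedge is in, with its heel at crop (420,390). The foot is at wedge y ≈ -14 mm, x ≈ -1 mm, and the stand's tilt is about 0.003. Now the press on the back left corner, at about (0.621, 0.171).

Run:
```python
from h import *
command_gripper(0.0)
O=[-90,0,0]
manip.move_linear([.50,-.25,.34],velocity=.25)
manip.move_to([.621,.171,.34],O)
manip.move_linear([.621,.171,.09],velocity=.2)
manip.move_linear([.621,.171,.060],velocity=.06)
manip.wait(.3); f0=manip.current_wrist_force()[2]; print(manip.current_time(),f0,manip.current_ee_pos())
z=.060
while z>.040:
    z-=.001; manip.move_linear([.621,.171,z],velocity=.02)
    f=manip.current_wrist_force()[2]-f0
    if f>5: break
manip.wait(.3); print('z',z,f,manip.current_wrist_force(),manip.current_ee_pos())
manip.move_linear([.621,.171,.08],velocity=.05)
manip.move_linear([.621,.171,.34],velocity=.25)
manip.move_to([.35,.50,.34],O)
manip.wait(.5)
grab('top','t4'); wedge_stand('t4',(205,245,270,350)); print(manip.current_time())
p=cv2.imread('pics/t4.png');cv2.imwrite('pics/t4c.png',p[120:280,200:480])
```

```text
20.5417 0.22439509709664482 [0.62127551 0.17101224 0.06038874]
z 0.04799999999999999 9.16240868661735 [-3.42274548  0.51012291  8.79879404] [0.62120154 0.17104475 0.04976555]
wedge ((492.0116882324219, 56.53547668457031), (42.19826126098633, 52.162784576416016), 88.67736053466797) 166
heel mean [492.4603292   41.46536301  28.06212864] 78 ((491.1430969238281, 42.04408264160156), (12.876137733459473, 51.04355239868164), 89.1749038696289)
stand ((559.170654296875, 127.59747314453125), (132.47421264648438, 151.8465118408203), 85.35641479492188) [[478.1000061035156, 67.69999694824219], [629.5, 55.400001525878906], [640.2000122070312, 187.5], [488.8999938964844, 199.8000030517578]]
plane tilt 0.0010087978522795914 [1.00096179e-03 1.25493429e-04 4.89717142e+01]
27.9417
```

View pics/t4c.png

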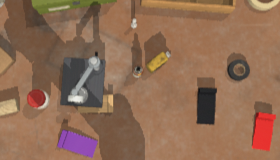

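The press reached about 9 N with contact at z = 0.050. The stand stayed level, the wedge is unmoved, the arm is clear and the bystanders are in place.

```bash
python3 -c "
from h import *
print(manip.current_wrist_force()); manip.hand_in(); print(manip.current_time())"
```

```text
[-0.8198924   0.45892206 -0.90495796]
the job is handed in; nothing more can be done
the job is handed in; nothing more can be done
```

I pushed the wedge along the bench with both fingertips on its heel until the short foot stood on the flat. I then pressed the stand's back left corner with the closed fingertips, moved the arm clear and handed in at about 28 s. The hand-in gives no verdict, so what follows is from my own last measurements.

- **Foot on the wedge:** it is about 14 mm behind the flat's front edge side (wedge y ≈ -14 mm, x ≈ -1 mm), inside the allowed range. This comes from the camera poses; I could not see the foot itself from above.
- **Stand level:** the tilt was about 0.001 rad after the press, against 0.138 rad at the start. Its centre moved less than about 2 mm, but it turned roughly 3° while the wedge went in.
- **Press:** it reached about 9 N, a little more than the 5 N I aimed for and well under the 45 N limit. The plate did not give, and the stand and wedge poses were unchanged afterwards.
- **Bystanders:** those in the last picture look undisturbed. I judged this by eye and did not measure them; the wood block and sanding block were not fully in view.

No check failed. One wedge fit, taken from the last picture, came out too short because the plate covers part of the wedge, so I used the heel position instead.

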